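# Take a picture through the microscope

## Task

Take a picture through the microscope, using only the fingertips: press the green-dot end of the black rocker on the grey lamp supply right down so that the lamp is on, then push the blue key on the white camera box fully down (it stays down), and last press the green key fully down and let it spring back. Do not press the red or yellow key and leave the lamp supply and everything else standing where it is: nothing is picked up.

Things in the scene. Friction and masses are not known exactly. Their poses are not given: they have to be found in the camera images.
- lamp_supply: loose grey metal box, 150 (x) x 110 (y) x 55 mm high on rubber feet, 0.9 kg; it slides if pushed sideways. Origin at the centre of its underside, z up. The rocker lies in the middle of its top, long side along the box's x
- rocker (a joint): black paddle rocker on the lamp supply, 64 mm long (along the box's x) and 34 mm wide, pivot at its middle 68 mm above the table. About 0 rad is off (the green-dot end, at the box's +x side, stands up), 0.34 rad is on (that end fully down). Friction holds it: 1.5 to 3 N near the end moves it (no snap), and it stays where it is left
- rocker_on_end (a point): point on the rocker's top face, 24 mm from the pivot, at the green dot (14 mm across): the place to press. About 78 mm above the table when off, 70 mm when on; moves with the rocker
- camera_box: white fixed box, 150 (x) x 260 (y) x 45 mm high, origin at the centre of its underside. Four keys (blue, green, red, yellow, in any order) stand in a row along its y, 60 mm apart, 30 mm to the -x side of its middle
- blue_key (a joint): round key cap on the camera box, 28 mm across; 0 m is up, 0.006 m is fully down; no spring: about 3 N pushes it down and it stays where it is left
- green_key (a joint): round key cap on the camera box, 28 mm across; 0 m is up, 0.006 m is fully down; a spring (about 2 N at first touch, 4 N fully down) brings it back up when let go
- red_key (a joint): round key cap on the camera box, 28 mm across; 0 m is up, 0.006 m is fully down; a spring (about 2 N at first touch, 4 N fully down) brings it back up when let go
- yellow_key (a joint): round key cap on the camera box, 28 mm across; 0 m is up, 0.006 m is fully down; a spring (about 2 N at first touch, 4 N fully down) brings it back up when let go
- blue_key_top (a point): centre of the top face of the blue key cap (28 mm across); up, it stands 61 mm above the table and 16 mm above the box's top; moves down with the key
- green_key_top (a point): centre of the top face of the green key cap (28 mm across); up, it stands 61 mm above the table and 16 mm above the box's top; moves down with the key
- red_key_top (a point): centre of the top face of the red key cap (28 mm across); up, it stands 61 mm above the table and 16 mm above the box's top; moves down with the key
- yellow_key_top (a point): centre of the top face of the yellow key cap (28 mm across); up, it stands 61 mm above the table and 16 mm above the box's top; moves down with the key
- oil_bottle: loose amber dropper bottle with black cap, 26 mm across, 50 mm high, standing on the camera box behind the keys; origin at the centre of its underside
- jar: loose clear specimen jar with orange lid, 60 mm across, 70 mm high; origin at the centre of its underside
- slide_box: loose blue slide box, 92 x 87 x 34 mm high; origin at the centre of its underside
- petri_dish: loose covered glass dish, 94 mm across, 16 mm high; origin at the centre of its underside
Not all that is in view belongs to the job. Of the things shaped like the lamp_supply, the grey one is meant.

How it is judged:
By the outcome, as a careful person would: the job done as asked, in the order asked, and still so for the second after the job is handed in, with the robot touching nothing.
It also fails if it takes over 48 s, if anything falls off the work surface, if the arm or the gripper's body presses on something with over 40 N, if the wrist force passes 120 N, or if a joint passes its speed limit or range.

## Robot

A 6-joint arm with a two-finger parallel gripper is mounted at the origin on the work surface. World frame = base frame: x ahead of the robot, y to its left, z up, the work surface at z = 0. Lengths are in mm, angles in rad, forces in N, time in s.
With the tool pointing down it reaches from about 275 to 975 mm from the base axis. Payload 8.4 kg.
Tool frame: the origin (TCP) lies on the mounting face of the last link; the fingertips stand env.tip_reach ahead of it and the grasp point (between the pads) lies 171 mm ahead of it (env.tip_reach is the distance from the TCP to the fingertips, in mm); z points along the fingers, y is the line along which they close (so a half turn about z gives the same grasp; the last joint's range is limited). The gripper opens to 92 mm and grips with 3 to 60 N. Pads are 20 mm wide; open, the fingers measure 128 mm over their backs; the gripper's body (75 mm by 189 mm) begins 69 mm behind the grasp point.
Start: joints at [1.146, 0.353, 1.633, -0, 1.155, -0.002], TCP at [256.447, 569.969, 404.683] pointing down, gripper open.
Joint ranges: [-2.63, 2.63], [-0.92, 2.1], [0.06, 2.66], [-1.3, 4.44], [0, 2.69], [-3.02, 3.02]. Speed limits (rad/s): [2.22, 2.22, 2.79, 3.14, 3.14, 3.14].

## Interface

Orientations are given as [roll, pitch, yaw] about the fixed x, y, z axes, in that order (R = Rz(yaw) Ry(pitch) Rx(roll)).
In Python, from cell import env, capture, camera_info, look_for gives the robot as it stands.
- The arm moves only by the tool arm_command, never from a script. Its argument "targets" is a list of rows, each a list of 7 numbers: the shift along the world's x, y, z in mm, then the turn, a rotation vector about the world's x, y, z in degrees, then the finger opening in mm, from 0 to 91.9. A call has 1 to 20 rows; each row shifts and turns the commanded pose from where the row before left it; what a row does not reach is not made up. A row lasts 1/8 s, in which the tool goes at most 62.5 mm and 10.7 degrees, less where a joint would pass 70% of its speed; a pose out of reach is approached as far as the arm can. A call with a gripper value outside its range is refused whole. The fingers move at their own pace and stop on an object; the grip force is fixed at half the most. Time passes only in rows, so rows that do not move let the fingers close. It gives the time, the measured TCP pose, the force, the opening and the grip force at its end, in the units of the state.
- env.observe(): the state, without advancing time (a new reading comes with each control period).
- capture(name): name is "scene" or "top" or "wrist"; returns the picture (480x640x3 uint8, blue, green, red); there is no depth.
- camera_info(name): a dict with "vertical_fov" (degrees; the focal length in pixels is half the picture's height over the tangent of half this angle, whatever the lens; pixels are square), "cx", "cy" (the principal point, pixels), "k1" (the pictures are not rectified: a ray, as slopes to the right and down, at radius r is drawn at 1 + k1 r^2 times it, then the intrinsics apply), "R" (3x3) and "t" (3): a world point X has camera coordinates R X + t. Camera axes: x right, y down, z forward; pixel columns grow to the right and rows downward; lengths in mm; the calibration is good to about 2 mm. A picture is of the moment at which its call begins: read the wrist's pose just before it. camera_info takes no time and is no camera call; for the wrist camera it gives the pose at the moment of the call.
- env.finish_job(): hands the job in; it is judged then, once.
Trained networks look in the newest picture that a camera, given by its name, has taken for a name from the list of things; names that differ only in an ending like _2 or _b are one class to them, and where a whole thing is asked for, a point or a joint stands for the part that bears it (a point fixed in the world has none). Each returns a list of dicts, best first, with "score" (0 to 1); they miss things now and then, are a little off and sometimes report something else, mostly with a low value. They report only what shows in the picture. A call takes as long as a camera call. They do not tell look-alikes from the thing itself.
- look_for(camera, target): "location" ([x, y, z] in mm, in world coordinates, good to about 4 mm: the middle of the surface that is visible of it).
The state is a dict: "t": time; "joint_pos": joint angles; "dq": joint speeds; "effort": joint torques, N m; "tool_pos": TCP position; "tcp_rot": TCP orientation; "wrist_force": force on the tool from outside, world axes, zero at the start; "wrist_torque": the same for the moment, N m; "width": opening from 0.0 (shut) to 1.0 (fully open); "finger_force": force on a finger pad.
Only numpy, scipy, OpenCV 4.12 (cv2) and the standard library are available. Lean on these libraries where they do the work, as an engineer would, in place of code of your own. Each camera call takes 0.05 s, during which the arm holds its last target. There are 200 camera calls.

## Working session

There is one attempt and no reset: what is moved stays moved. The work goes in short steps, Python scripts to look and compute and a tool call to move; the robot and the scene stay as the last step left them, time stands still between calls to the robot, and variables do not carry over. Pictures are saved under pics/ and viewed, at most 10 in all, crops included, and the job is handed in when it is done.

Besides the shell and the picture viewer there is one more tool, called by a JSON object that holds its "method" and its "body", one argument or row to a line. arm_command: Moves the arm, as the interface text tells. Its arguments: {"type":"object","properties":{"targets":{"type":"array"}},"required":["targets"]}

```bash
mkdir -p pics; cat > h.py <<'E'
import numpy as np, cv2
from cell import env, capture, camera_info, look_for
def ray(cam,u,v):
    c=camera_info(cam); f=240/np.tan(np.radians(c["vertical_fov"])/2)
    d=np.array([(u-c["cx"])/f,(v-c["cy"])/f]); s=d.copy()
    for _ in range(30): s=d/(1+c["k1"]*(s@s))
    R=np.array(c["R"]); return -R.T@np.array(c["t"]), R.T@np.array([s[0],s[1],1])
def at(cam,u,v,z):
    o,d=ray(cam,u,v); return o+d*(z-o[2])/d[2]
def px(cam,X):
    c=camera_info(cam); f=240/np.tan(np.radians(c["vertical_fov"])/2)
    p=np.array(c["R"])@np.array(X)+np.array(c["t"]); s=p[:2]/p[2]; s=s*(1+c["k1"]*(s@s)); return s*f+[c["cx"],c["cy"]]
E
python3 - <<'E'
from h import *
t=capture("top");s=capture("scene")
cv2.imwrite("pics/top.png",t);cv2.imwrite("pics/scene.png",s)
print(env.tip_reach, env.observe())
for n in ["lamp_supply","rocker_on_end","blue_key_top","green_key_top","red_key_top","yellow_key_top","camera_box","oil_bottle","jar"]:
    print(n,[(np.round(r["location"]),round(r["score"],2),np.round(px("top",r["location"]))) for r in look_for("top",n)[:4]])
E
```

```text
190.1 {'t': 0.1, 'joint_pos': array([ 1.14560312e+00,  3.53568866e-01,  1.63405507e+00, -9.05145084e-06,
        1.15522009e+00, -2.40842784e-03]), 'dq': array([ 0.00039384, -0.00262662, -0.00093394, -0.00147548,  0.00178469,
        0.00041692]), 'effort': array([-1.29493051e-04, -5.94904232e+01, -3.34935808e+01,  6.98713493e-02,
        1.83297816e-02,  7.27688928e-06]), 'tool_pos': array([256.35635538, 569.77107334, 404.04689621]), 'tcp_rot': array([-3.14034126e+00,  5.26258060e-06,  2.71881154e+00]), 'wrist_force': array([ 0.24015302, -0.38205679,  0.10432089]), 'wrist_torque': array([-0.05556481, -0.00531873,  0.00245885]), 'finger_force': 0.0, 'width': 0.9984660705215622}
lamp_supply [(array([302., 283.,  57.]), 0.95, array([225., 323.])), (array([272., 491.,  59.]), 0.87, array([123., 336.])), (array([513., 230.,  53.]), 0.71, array([253., 226.])), (array([ 286., -188.,   57.]), 0.7, array([450., 335.]))]
rocker_on_end [(array([ 280., -197.,   75.]), 0.86, array([457., 338.])), (array([305., 285.,  76.]), 0.71, array([222., 321.])), (array([261., 505.,  70.]), 0.66, array([114., 341.])), (array([471., -96.,  62.]), 0.6, array([405., 246.]))]
blue_key_top [(array([ 467., -160.,   64.]), 0.43, array([435., 249.]))]
green_key_top [(array([715., 193.,  21.]), 0.62, array([274., 144.])), (array([ 462., -221.,   61.]), 0.44, array([463., 252.]))]
red_key_top []
yellow_key_top [(array([ 462., -281.,   59.]), 0.48, array([491., 252.]))]
camera_box [(array([ 498., -188.,   46.]), 0.58, array([446., 236.]))]
oil_bottle [(array([ 547., -236.,   76.]), 0.54, array([470., 212.]))]
jar [(array([ 704., -176.,   70.]), 0.63, array([439., 143.]))]
```

View pics/top.png

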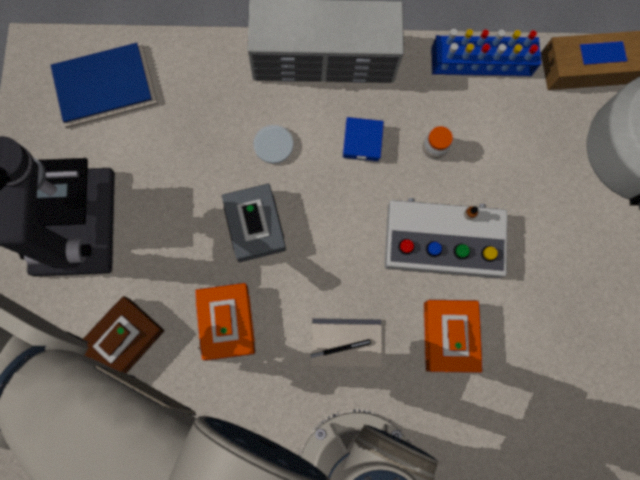

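View pics/scene.png

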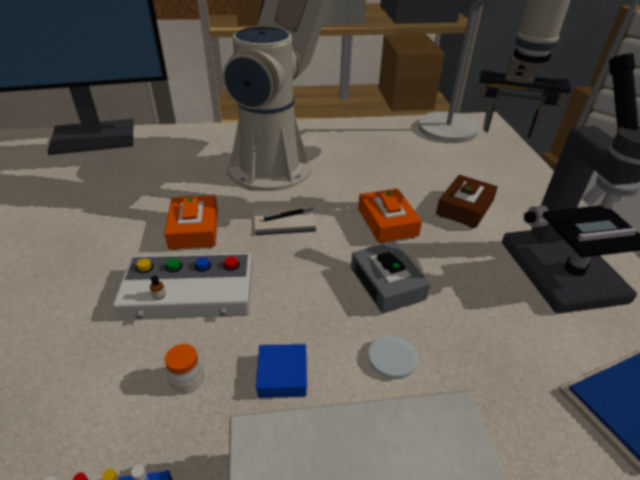

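The four look-alikes in the top picture are orange (225,321), orange (452,335), brown (123,336) and grey (253,222). Only the grey one has a black rocker, and its green dot is near (249,208). The keys are red (406,246), blue (434,249), green (462,251) and yellow (490,253). I'll confirm with one crop.

```bash
python3 - <<'E'
from h import *
t=cv2.imread("pics/top.png")
a=cv2.resize(t[180:265,215:295],None,fx=5,fy=5,interpolation=2);b=cv2.resize(t[195:280,380:515],None,fx=3.1,fy=5,interpolation=2)
cv2.imwrite("pics/crop.png",cv2.resize(np.hstack([a,b]),(800,412)))
h=cv2.cvtColor(t,cv2.COLOR_BGR2HSV)
def cen(lo,hi,r,z,n):
    y0,y1,x0,x1=r; m=cv2.inRange(h[y0:y1,x0:x1],lo,hi); ys,xs=np.nonzero(m)
    u,v=xs.mean()+x0,ys.mean()+y0; print(n,len(xs),u,v,at("top",u,v,z).round(1))
K=(235,265,395,505)
cen((45,100,40),(80,255,255),(195,230,235,265),78,"dot")
cen((105,150,50),(130,255,255),K,61,"blue"); cen((45,120,40),(80,255,255),K,61,"green")
cen((20,130,60),(35,255,255),K,61,"yellow"); cen((0,150,60),(8,255,255),K,61,"red")
m=cv2.inRange(h[195:250,235:275],(0,0,0),(179,255,45));ys,xs=np.nonzero(m);print("black",len(xs),xs.mean()+235,ys.mean()+195)
for u,v in [(223,192),(269,186),(285,251),(239,260)]: print(at("top",u,v,55).round())
E
```

```text
dot 44 249.70454545454547 207.88636363636363 [546.  237.5  78. ]
blue 157 434.3312101910828 248.03184713375796 [ 469.  -159.5   61. ]
green 153 462.1699346405229 250.26797385620915 [ 465.2 -219.1   61. ]
yellow 171 490.12865497076024 252.6315789473684 [ 461.2 -278.8   61. ]
red 135 406.46666666666664 245.82222222222222 [472.7 -99.9  61. ]
black 364 252.47527472527472 219.7335164835165
[587. 299.  55.]
[603. 199.  55.]
[458. 160.  55.]
[436. 258.  55.]
```

View pics/crop.png

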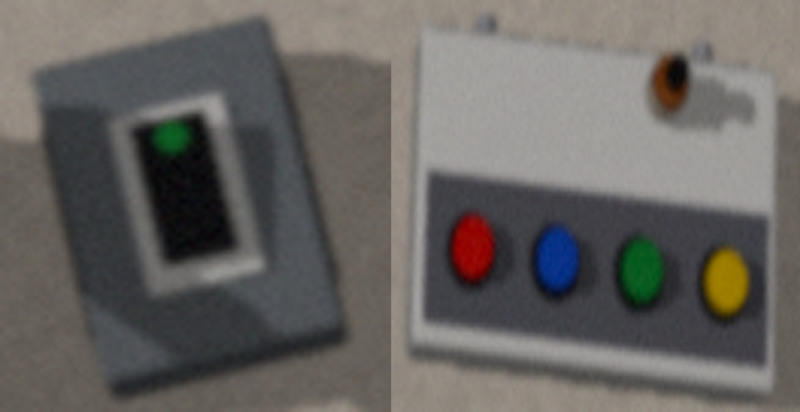

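The crop confirms it: the grey box has the black rocker, with the green dot at its far (+x) end. The box's x axis is turned about 15°, and the key order is red, blue, green, yellow. Next I'll move above the dot with the fingers shut.

{"method": "arm_command", "body": {
  "targets": [
    [29,-33,-8,0,0,4,0],
    [29,-33,-8,0,0,4,0],
    [29,-33,-8,0,0,4,0],
    [29,-33,-8,0,0,4,0],
    [29,-33,-8,0,0,4,0],
    [29,-33,-8,0,0,4,0],
    [29,-33,-8,0,0,4,0],
    [29,-33,-8,0,0,4,0],
    [29,-33,-8,0,0,4,0],
    [29,-33,-8,0,0,3,0],
    [0,0,0,0,0,0,0],
    [0,0,0,0,0,0,0]
  ]
}}

```text
t: 2.05
tool_pos: [546.3, 240.1, 324.7]
tcp_rot: [3.141, -0.0, -2.885]
wrist_force: [0.4, 0.8, -0.1]
width: 0.003
finger_force: 0.0
```

```bash
python3 - <<'E'
from h import *
w=capture("wrist");t=capture("top")
cv2.imwrite("pics/w1.png",np.hstack([cv2.resize(w,(400,300)),cv2.resize(t,(400,300))]))
o=env.observe();print(o["t"],o["tool_pos"],o["tcp_rot"],o["wrist_force"],o["joint_pos"])
h=cv2.cvtColor(w,cv2.COLOR_BGR2HSV);m=cv2.inRange(h,(45,100,40),(80,255,255))
n,l,s,c=cv2.connectedComponentsWithStats(m)
for i in range(1,n):
    if s[i,4]>30: print(s[i],c[i],at("wrist",*c[i],78))
E
```

```text
2.15 [545.90584699 240.76141386 324.91991014] [ 3.14133242e+00  1.19031811e-04 -2.88323769e+00] [0.29559783 0.44485138 0.26590352] [ 4.12788490e-01  3.95362468e-01  1.76659229e+00  2.87666320e-04
  9.79480266e-01 -1.41652316e+00]
[298 247  24  23 424] [309.70990566 257.63443396] [543.61576265 237.32113602  78.        ]
```

View pics/w1.png

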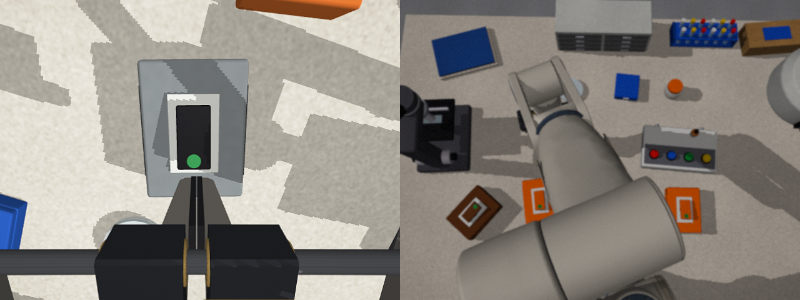

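The wrist view shows the grey box square to the gripper and the green dot just ahead of the tips, at (544,237), which agrees with the top view. I'll go down to just above the dot and then press.

{"method": "arm_command", "body": {
  "targets": [
    [0,-2,-25,0,0,0,0],
    [0,0,-22,0,0,0,0],
    [0,0,-4,0,0,0,0],
    [0,0,-4,0,0,0,0],
    [0,0,-3,0,0,0,0],
    [0,0,-3,0,0,0,0],
    [0,0,-2,0,0,0,0],
    [0,0,0,0,0,0,0]
  ]
}}

```text
t: 3.15
tool_pos: [546.9, 238.1, 262.1]
tcp_rot: [3.141, 0.001, -2.884]
wrist_force: [2.8, 0.4, 2.7]
width: 0.005
finger_force: 1.6
```

{"method": "arm_command", "body": {
  "targets": [
    [0,0,-1,0,0,0,0],
    [0,0,-1,0,0,0,0],
    [0,0,0,0,0,0,0]
  ]
}}

```text
t: 3.52
tool_pos: [547.1, 238.1, 261.4]
tcp_rot: [3.141, 0.002, -2.884]
wrist_force: [-0.1, 0.3, 15.7]
width: 0.004
finger_force: 7.8
```

The force rose to 16 N at tip height 71 mm, so the rocker is on its stop. I'll lift off and check.

{"method": "arm_command", "body": {
  "targets": [
    [0,0,10,0,0,0,0],
    [0,0,30,0,0,0,0],
    [0,0,25,0,0,0,0],
    [0,0,0,0,0,0,0],
    [0,0,0,0,0,0,0]
  ]
}}

```text
t: 4.15
tool_pos: [545.9, 237.7, 323.7]
tcp_rot: [-3.141, -0.002, -2.884]
wrist_force: [-0.7, 0.2, -0.1]
width: 0.006
finger_force: 0.0
```

```bash
python3 - <<'E'
from h import *
w=capture("wrist");s=capture("scene")
cv2.imwrite("pics/w2.png",np.hstack([cv2.resize(w[80:340,200:440],(400,433)),cv2.resize(s[230:320,340:440],(400,433),interpolation=2)]))
o=env.observe();print(o["t"],o["tool_pos"],o["wrist_force"])
h=cv2.cvtColor(w,cv2.COLOR_BGR2HSV);m=cv2.inRange(h,(45,100,40),(80,255,255))
n,l,st,c=cv2.connectedComponentsWithStats(m)
for i in range(1,n):
    if st[i,4]>30: print(st[i],c[i],at("wrist",*c[i],70))
E
```

```text
4.25 [545.87039554 237.71279477 323.30493772] [-0.17985398  0.60241887  0.50446548]
[302 250  24  19 359] [313.66573816 259.14206128] [545.62516419 237.19947742  70.        ]
```

View pics/w2.png

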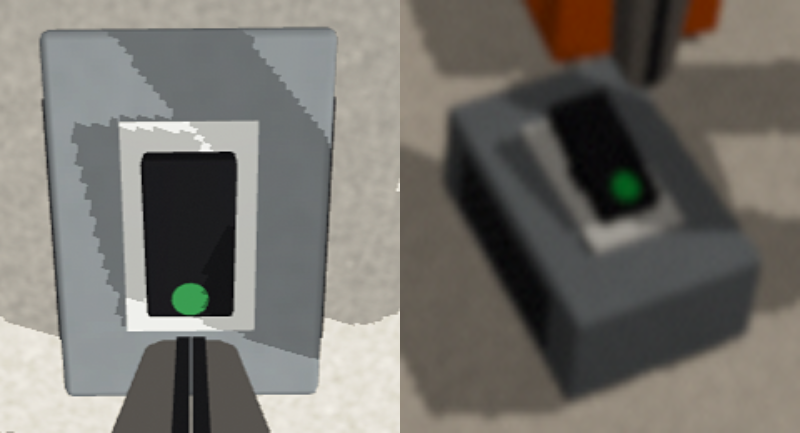

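Both views show the green-dot end down, and the box is still in place. The next move is to the blue key.

{"method": "arm_command", "body": {
  "targets": [
    [-8,-40,0,0,0,-2,0],
    [-8,-40,0,0,0,-2,0],
    [-8,-40,0,0,0,-2,0],
    [-8,-40,0,0,0,-2,0],
    [-8,-40,0,0,0,-2,0],
    [-8,-40,0,0,0,-2,0],
    [-8,-40,0,0,0,-2,0],
    [-8,-40,0,0,0,-2,0],
    [-8,-40,0,0,0,-2,0],
    [-5,-37,0,0,0,0,0],
    [0,0,0,0,0,0,0],
    [0,0,0,0,0,0,0]
  ]
}}

```text
t: 5.75
tool_pos: [469.2, -158.7, 324.0]
tcp_rot: [3.141, -0.001, 3.085]
wrist_force: [-0.2, -0.7, -0.2]
width: 0.006
finger_force: 0.0
```

```bash
python3 - <<'E'
from h import *
w=capture("wrist")
cv2.imwrite("pics/w3.png",w)
o=env.observe();print(o["t"],o["tool_pos"],o["wrist_force"])
h=cv2.cvtColor(w,cv2.COLOR_BGR2HSV)
for nm,lo,hi in [("g",(45,100,40),(80,255,255)),("b",(105,150,50),(130,255,255)),("r",(0,150,60),(8,255,255)),("y",(20,130,60),(35,255,255))]:
  n,l,st,c=cv2.connectedComponentsWithStats(cv2.inRange(h,lo,hi))
  for i in range(1,n):
    if st[i,4]>100: print(nm,st[i],at("wrist",*(st[i,:2]+st[i,2:4]/2),61).round(1))
E
```

```text
5.8 [ 469.34340834 -158.3689571   324.16366461] [-0.21453381  0.14450155 -0.30081939]
g [ 198  227   45   43 1500] [ 461.9 -220.3   61. ]
b [ 288  228   43   43 1438] [ 465.9 -161.5   61. ]
b [ 471  440   74   40 2243] [650.4 -15.   61. ]
r [ 376  229   44   43 1465] [ 470. -103.   61.]
y [ 108  226   48   43 1598] [ 457.9 -278.4   61. ]
y [329 381   7  78 354] [ 604.1 -152.2   61. ]
y [293 382   7  77 344] [ 603.  -179.8   61. ]
```

View pics/w3.png

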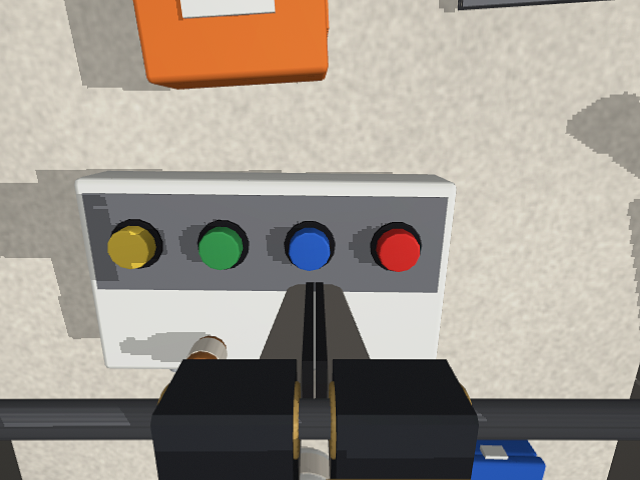

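The view shows blue at (310,248) straight ahead of the tips, and both estimates put it near (467,-160). I'll press it.

{"method": "arm_command", "body": {
  "targets": [
    [-2,-2,-30,0,0,0,0],
    [0,0,-30,0,0,0,0],
    [0,0,-8,0,0,0,0],
    [0,0,-4,0,0,0,0],
    [0,0,-3,0,0,0,0],
    [0,0,-3,0,0,0,0],
    [0,0,-1,0,0,0,0],
    [0,0,0,0,0,0,0]
  ]
}}

```text
t: 6.8
tool_pos: [467.7, -161.1, 246.0]
tcp_rot: [-3.141, 0.001, 3.085]
wrist_force: [0.9, 1.2, 3.0]
width: 0.003
finger_force: 1.3
```

{"method": "arm_command", "body": {
  "targets": [
    [0,0,-1,0,0,0,0],
    [0,0,-1,0,0,0,0],
    [0,0,0,0,0,0,0]
  ]
}}

```text
t: 7.18
tool_pos: [467.8, -161.2, 245.3]
tcp_rot: [-3.141, 0.001, 3.085]
wrist_force: [-4.1, 4.3, 24.4]
width: 0.009
finger_force: 12.1
```

Blue is at its stop (24 N, tip at 55 mm). I'll lift, move over green, and check blue.

{"method": "arm_command", "body": {
  "targets": [
    [0,0,15,0,0,0,0],
    [0,0,35,0,0,0,0],
    [0,0,30,0,0,0,0],
    [-2,-29,0,0,0,0,0],
    [-2,-30,0,0,0,0,0],
    [0,0,0,0,0,0,0],
    [0,0,0,0,0,0,0]
  ]
}}

```text
t: 8.05
tool_pos: [463.2, -219.7, 323.5]
tcp_rot: [3.141, -0.001, 3.085]
wrist_force: [-0.1, -0.1, 0.4]
width: 0.004
finger_force: 0.0
```

```bash
python3 - <<'E'
from h import *
w=capture("wrist")
cv2.imwrite("pics/w4.png",w)
o=env.observe();print(o["t"],o["tool_pos"],o["wrist_force"])
h=cv2.cvtColor(w,cv2.COLOR_BGR2HSV)
for nm,lo,hi in [("g",(45,100,40),(80,255,255)),("b",(105,150,50),(130,255,255)),("r",(0,150,60),(8,255,255)),("y",(20,130,60),(35,255,255))]:
  n,l,st,c=cv2.connectedComponentsWithStats(cv2.inRange(h,lo,hi))
  for i in range(1,n):
    if st[i,4]>800: print(nm,st[i],at("wrist",*(st[i,:2]+st[i,2:4]/2),61).round(1))
E
```

```text
8.1 [ 463.23694595 -219.46410119  323.53629351] [-0.48323298 -0.16504376  0.63054859]
g [ 290  230   43   44 1449] [ 461.6 -221.4   61. ]
b [ 378  231   42   40 1327] [ 464.1 -163.6   61. ]
b [ 495  440  116   40 3778] [645.7 -41.1  61. ]
r [ 465  232   47   43 1564] [ 469.3 -104.5   61. ]
y [ 200  229   45   44 1505] [ 457.5 -280.1   61. ]
```

View pics/w4.png

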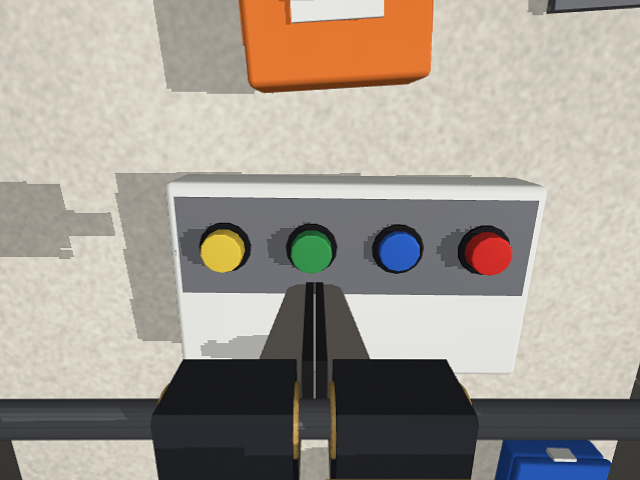

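Blue at (400,251) now looks smaller and sits low, with a shorter shadow. Green is straight ahead of the tips at (312,252), so I'll press it and release it.

{"method": "arm_command", "body": {
  "targets": [
    [-1,-1,-30,0,0,0,0],
    [0,0,-30,0,0,0,0],
    [0,0,-8,0,0,0,0],
    [0,0,-4,0,0,0,0],
    [0,0,-3,0,0,0,0],
    [0,0,-3,0,0,0,0],
    [0,0,-2,0,0,0,0],
    [0,0,-1,0,0,0,0],
    [0,0,0,0,0,0,0]
  ]
}}

```text
t: 9.22
tool_pos: [462.8, -221.0, 245.1]
tcp_rot: [-3.141, 0.001, 3.085]
wrist_force: [-6.0, 7.0, 30.4]
width: 0.002
finger_force: 15.5
```

Green reached its stop (30 N, tip at 55 mm). I'll release it.

{"method": "arm_command", "body": {
  "targets": [
    [0,0,10,0,0,0,0],
    [0,0,35,0,0,0,0],
    [0,0,40,0,0,0,0],
    [0,0,40,0,0,0,0],
    [0,0,0,0,0,0,0],
    [0,0,0,0,0,0,0]
  ]
}}

```text
t: 9.98
tool_pos: [462.2, -221.0, 367.4]
tcp_rot: [-3.141, 0.0, 3.085]
wrist_force: [0.0, -0.2, -0.3]
width: 0.006
finger_force: 0.0
```

```bash
python3 - <<'E'
from h import *
w=capture("wrist");s=capture("scene")
cv2.imwrite("pics/w5.png",np.hstack([cv2.resize(w,(400,300)),cv2.resize(s,(400,300))]))
E
```

```text
(no output)
```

View pics/w5.png

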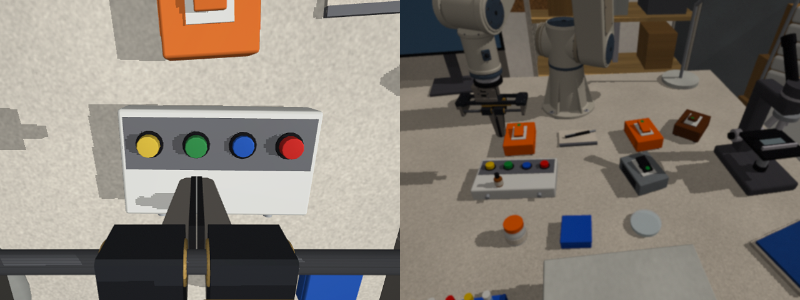

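Green (196,145) is back up, blue (243,146) stays down, and everything else stands where it was. I'll hand the job in.

```bash
python3 -c "
from cell import env
print(env.finish_job())"
```

```text
the job is handed in; nothing more can be done
None
```

The job is handed in after about 10 s of robot time: lamp rocker pressed on, blue key pressed and staying down, then green key pressed fully and sprung back, with no other key pressed and nothing visibly moved; no verdict came back.

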